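Clay cups onto their matching saucers

ROBOT

A 6-joint arm with a two-finger parallel gripper is mounted at the origin on the work surface. World frame = base frame: x ahead of the robot, y to its left, z up, the work surface at z = 0. Lengths are in m, angles in rad, forces in N, time in s.
With the tool pointing down it reaches from about 0.3 to 0.775 m from the base axis. Payload 14.6 kg.
Tool frame: the origin (TCP) lies at the very end of the fingers, on their centre line; the grasp point (between the pads) lies 19 mm behind it; z points along the fingers, y is the line along which they close (so a half turn about z gives the same grasp; the last joint's range is limited). The gripper opens to 94 mm and grips with 3 to 60 N. Pads are 16 mm wide; open, the fingers measure 119 mm over their backs; the gripper's body (75 mm by 177 mm) begins 78 mm behind the grasp point.
Start: joints at [-1.222, 0.3, 1.521, -0, 1.321, -0.067], TCP at [0.222, -0.503, 0.205] pointing down, gripper open.
Joint ranges: [-3.03, 3.03], [-0.79, 2.21], [0.23, 2.52], [-1.04, 4.18], [0, 3.07], [-2.55, 2.55]. Speed limits (rad/s): [2.22, 2.22, 2.57, 3.14, 3.14, 3.14].

INTERFACE

Orientations are given as [roll, pitch, yaw] about the fixed x, y, z axes, in that order (R = Rz(yaw) Ry(pitch) Rx(roll)).
In Python, from station import ctrl gives the robot as it stands. The module is installed in compiled form; this text tells all that it offers.
- The arm moves only by the tool play_rows, never from a script. Its argument "commands" is a list of rows, each a list of 7 numbers: the shift along the tool's x, y, z in m, then the turn, a rotation vector about the tool's x, y, z in degrees, then the closure, from -1 (fully open) to 1 (shut). A call has 1 to 20 rows; each row shifts and turns the commanded pose from where the row before left it, along the tool's axes as they then stand; what a row does not reach is not made up. A row lasts 1/12 s, in which the tool goes at most 41.7 mm and 7.16 degrees, less where a joint would pass 70% of its speed; a pose out of reach is approached as far as the arm can. A call is refused whole if a number of a shift passes 0.0417 or a number of a turn 7.16, either way. A call with a gripper value outside its range is refused whole. The fingers move at their own pace and stop on an object; "force" is the grip in N (left out, the last holds). Time passes only in rows, so rows that do not move let the fingers close. It gives the time, the measured TCP pose, the force, the opening and the grip force at its end, in the units of the state.
- ctrl.get_obs(): the state, without advancing time (a new reading comes with each control period).
- ctrl.camera(name): name is "scene" or "top" or "wrist"; returns the picture (420x560x3 uint8, blue, green, red); there is no depth.
- ctrl.camera_model(name): a dict with "fx", "fy", "cx", "cy" (pixels), "distortion" ([k1, k2, p1, p2, k3] as OpenCV has them; the pictures are not rectified), "rvec" (rotation vector, rad) and "tvec" (3), from world to camera coordinates, as OpenCV has them. Camera axes: x right, y down, z forward; pixel columns grow to the right and rows downward; lengths in m; the calibration is good to about 2 mm. A picture is of the moment at which its call begins: read the wrist's pose just before it. camera_model takes no time and is no camera call; for the wrist camera it gives the pose at the moment of the call.
- ctrl.hand_in(): hands the job in; it is judged then, once.
The state is a dict: "time_s": time; "qpos": joint angles; "joint_vel": joint speeds; "tau": joint torques, N m; "ee_pos": TCP position; "eef_rot": TCP orientation; "force": force on the tool from outside, world axes, zero at the start; "moment": the same for the moment, N m; "grip_width": finger opening in m; "grip_force": force on a finger pad.
Only numpy, scipy, OpenCV 4.12 (cv2) and the standard library are available. Lean on these libraries where they do the work, as an engineer would, in place of code of your own. Each camera call takes 0.05 s, during which the arm holds its last target. There are 200 camera calls.

TASK

Put each of the three clay cups, one after another, upright in the middle of the white saucer that matches it in size: smallest cup on the smallest saucer, middle cup on the middle saucer, largest cup on the largest saucer. Set them down gently instead of dropping them, and leave the saucers where they are. The steel cup, yellow bowl, glass container and scraper stay where they are.

Things in the scene. Friction and masses are not known exactly. Their poses are not given: they have to be found in the camera images.
- cup_small: the smallest of three handleless clay cups: unglazed orange-brown, round, straight-sided, open at the top, standing upright on the counter; outer diameter 40 mm (drawn in a little over the lowest 12 mm), height 50 mm, wall 3.5 mm, about 70 g. Origin: centre of its underside; z up along its axis; yaw means nothing
- cup_medium: the middle-sized one of three handleless clay cups: unglazed orange-brown, round, straight-sided, open at the top, standing upright on the counter; outer diameter 51 mm (drawn in a little over the lowest 12 mm), height 67 mm, wall 3.5 mm, about 120 g. Origin: centre of its underside; z up along its axis; yaw means nothing
- cup_large: the largest of three handleless clay cups: unglazed orange-brown, round, straight-sided, open at the top, standing upright on the counter; outer diameter 62 mm (drawn in a little over the lowest 12 mm), height 85 mm, wall 3.5 mm, about 190 g. Origin: centre of its underside; z up along its axis; yaw means nothing
- saucer_small: the smallest of three round white ceramic saucers, loose on the counter: outer diameter 96 mm over the rim, rim 12 mm above the counter, flat inner floor about 72 mm across and 5 mm above the counter. Origin: centre of its underside; z up; yaw means nothing
- saucer_medium: the middle-sized one of three round white ceramic saucers, loose on the counter: outer diameter 120 mm over the rim, rim 12 mm above the counter, flat inner floor about 92 mm across and 5 mm above the counter. Origin: centre of its underside; z up; yaw means nothing
- saucer_large: the largest of three round white ceramic saucers, loose on the counter: outer diameter 150 mm over the rim, rim 12 mm above the counter, flat inner floor about 118 mm across and 5 mm above the counter. Origin: centre of its underside; z up; yaw means nothing
- cup_steel: a steel cup that stays where it is: shape and size of the middle-sized clay cup (51 mm across, 67 mm high) but bright grey metal. Origin: centre of its underside, z up
- bowl: a yellow plastic bowl on the counter at the robot's left, to be left alone: 130 mm across the rim, 55 mm high. Origin: centre of its underside, z up
- container: a square glass food container with a blue lid, closed, at the robot's right, to be left alone: 114 by 114 mm, 82 mm high. Origin: centre of its underside, z up
- scraper: a scraper with a wooden handle and red silicone blade lying flat, crosswise, on the far side of the saucers and cups, to be left alone: 240 mm long, 52 mm wide, 14 mm high. Origin: on its underside, on its length, 125 mm from the handle's end; x towards the blade
Things that resemble listed ones, but are neither listed nor needed, are in the scene too. Leave any purple or red look-alike of the cup_small alone.

How it is judged:
At the end, for the whole second after the job is handed in: Each clay cup stands upright (within 0.1 rad) on the floor of the saucer of its size, centred within 13 mm, underside 2 to 9 mm above the saucer's, released and at rest; saucers at rest, within 25 mm of their starts; steel cup, bowl, container and scraper within 20 mm of theirs (horizontal distance between cup_small and saucer_small below 0.013 m and z of cup_small in the frame of saucer_small between 0.002 and 0.009 m and angle between each of cup_small, cup_medium, cup_large's own z axis and vertical below 0.1 rad and linear speed of each of cup_small, saucer_small, cup_medium, saucer_medium, cup_large, saucer_large below 0.01 m/s and angular speed of each of cup_small, cup_medium, cup_large below 0.1 rad/s and contact force between the fingers and cup_small below 0.1 N and distance of each of saucer_small, saucer_medium, saucer_large from where it was at the start of the episode below 0.025 m and horizontal distance between cup_medium and saucer_medium below 0.013 m and z of cup_medium in the frame of saucer_medium between 0.002 and 0.009 m and contact force between the fingers and cup_medium below 0.1 N and horizontal distance between cup_large and saucer_large below 0.013 m and z of cup_large in the frame of saucer_large between 0.002 and 0.009 m and contact force between the fingers and cup_large below 0.1 N and distance of each of cup_steel, bowl, container, scraper from where it was at the start of the episode below 0.02 m); the robot touches nothing.
It fails at once if the steel cup, bowl, container or scraper is moved by more than 20 mm (distance of any of cup_steel, bowl, container, scraper from where it was at the start of the episode above 0.02 m).
It fails at once if a saucer is moved by more than 25 mm (distance of any of saucer_small, saucer_medium, saucer_large from where it was at the start of the episode above 0.025 m).
It fails at once if a clay cup is dropped (over 0.7 m/s while not held, a fall of about 25 mm) ((linear speed of cup_small above 0.7 m/s and contact force between the fingers and cup_small below 0.05 N) or (linear speed of cup_medium above 0.7 m/s and contact force between the fingers and cup_medium below 0.05 N) or (linear speed of cup_large above 0.7 m/s and contact force between the fingers and cup_large below 0.05 N)).
It fails at once if a clay cup is tipped over (by more than 0.8 rad) (angle between any of cup_small, cup_medium, cup_large's own z axis and vertical above 0.8 rad).
It also fails if it takes over 96 s, if anything falls off the work surface, if the arm or the gripper's body presses on something with over 40 N, if the wrist force passes 120 N, or if a joint passes its speed limit or range.

## Working session

There is one attempt and no reset: what is moved stays moved. The work goes in short steps, Python scripts to look and compute and a tool call to move; the robot and the scene stay as the last step left them, time stands still between calls to the robot, and variables do not carry over. Pictures are saved under pics/ and viewed, at most 14 in all, crops included, and the job is handed in when it is done.

Besides the shell and the picture viewer there is one more tool, called after "Request:" by a JSON object that holds its "op" and its "data". play_rows: Moves the arm, as the interface text tells. Its arguments: {"type":"object","properties":{"commands":{"type":"array","items":{"type":"array","items":{"type":"number"}}},"force":{"type":"number"}},"required":["commands"]}

```bash
mkdir -p pics; python3 - <<'E'
from station import ctrl
import cv2
o=ctrl.get_obs(); print(o['time_s'],o['ee_pos'],o['eef_rot'],o['grip_width'])
for n in ('scene','top'):
    cv2.imwrite(f'pics/{n}0.png',ctrl.camera(n)); print(n,ctrl.camera_model(n))
E
```

```text
0.0 [ 0.22205575 -0.50289516  0.20489103] [-3.14046206e+00 -6.67781708e-05  4.15771643e-01] 0.09404219111056604
scene {'fx': 470.2349977015684, 'fy': 470.2349977015684, 'cx': 275.01648555535576, 'cy': 202.9286424838475, 'distortion': array([-0.04799955,  0.        ,  0.        ,  0.        ,  0.        ]), 'rvec': array([ 1.9132116 ,  1.37001472, -0.67082385]), 'tvec': array([-0.17377601, -0.33350143,  1.55211086])}
top {'fx': 417.65061674039737, 'fy': 417.65061674039737, 'cx': 288.5387253985202, 'cy': 214.21693065757964, 'distortion': array([0.02154497, 0.        , 0.        , 0.        , 0.        ]), 'rvec': array([ 2.22622224, -1.96343373,  0.23004802]), 'tvec': array([-0.07652821,  0.61170508,  0.87499146])}
```

View pics/scene0.png

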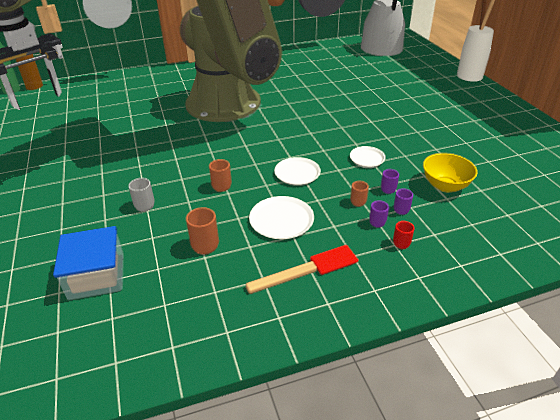

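View pics/top0.png

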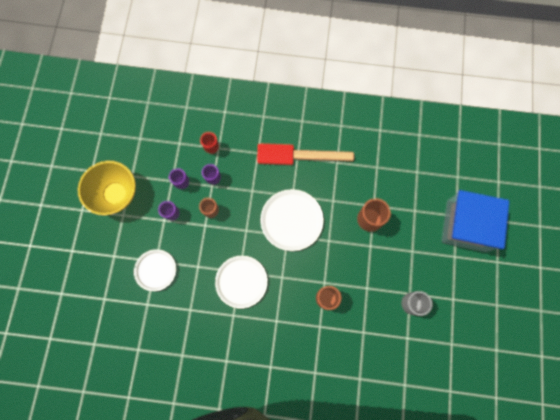

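The scene image shows the three orange cups, three white saucers and the purple and red look-alikes. In the top view the cups are at about small (208,207), medium (328,297) and large (374,215). The saucers are at small (155,270), medium (241,281) and large (292,220). Purple cups stand next to the small cup at (210,173), (178,177) and (168,210).

```bash
cat > h.py <<'E'
import cv2, numpy as np
from station import ctrl
class Cam:
    def __init__(s,n):
        m=ctrl.camera_model(n); s.K=np.array([[m['fx'],0,m['cx']],[0,m['fy'],m['cy']],[0,0,1]]); s.d=m['distortion']
        s.rv,s.t=m['rvec'],m['tvec']; s.R=cv2.Rodrigues(s.rv)[0]; s.C=-s.R.T@s.t
    def plane(s,px,z):
        u=cv2.undistortPoints(np.float64(px).reshape(-1,1,2),s.K,s.d).reshape(-1,2)
        r=np.c_[u,np.ones(len(u))]@s.R
        return (s.C+r*((z-s.C[2])/r[:,2])[:,None])[:,:2]
    def px(s,p): return cv2.projectPoints(np.float64(p).reshape(-1,1,3),s.rv,s.t,s.K,s.d)[0].reshape(-1,2)
def masks(im):
    h=cv2.cvtColor(im,cv2.COLOR_BGR2HSV)
    return dict(orange=cv2.inRange(h,(3,90,40),(16,215,255)),white=cv2.inRange(h,(0,0,150),(180,50,255)),
     purple=cv2.inRange(h,(125,80,30),(160,255,255)),red=cv2.inRange(h,(0,216,80),(4,255,255)),grey=cv2.inRange(h,(0,0,60),(180,60,255)))
def blobs(m,amin=100):
    cs,_=cv2.findContours(m,cv2.RETR_EXTERNAL,cv2.CHAIN_APPROX_NONE)
    return [c.reshape(-1,2) for c in cs if cv2.contourArea(c)>amin]
def cup(cam,c,r,h):
    """axis of an upright cup from its outline: far rim edge and sideways middle, on the rim plane"""
    p=cam.plane(cv2.convexHull(c).reshape(-1,2),h)-cam.C[:2]
    e=p.mean(0)/np.linalg.norm(p.mean(0))
    for _ in range(3):
        n=np.array([-e[1],e[0]]); a=np.arctan2(p@n,p@e); b=(a.max()+a.min())/2
        e=np.cos(b)*e+np.sin(b)*n
    n=np.array([-e[1],e[0]]); D=(p@e).max()-r
    return cam.C[:2]+e*D, np.ptp(p@n)
E
python3 - <<'E'
from h import *
for n in ('top','scene'):
    im=cv2.imread(f'pics/{n}0.png'); cam=Cam(n); M=masks(im)
    print(n,cam.C)
    for k in ('orange','white','purple','red'):
        for c in blobs(M[k],60):
            m=c.mean(0)
            g=cam.plane(m,0.03)[0]
            if not(.2<g[0]<.9 and abs(g[1])<.5): continue
            if k=='white':
                q=cam.plane(c,.012); (x,y),R=cv2.minEnclosingCircle(np.float32(q*1000)); print(k,m.round(),'c',round(x),round(y),'d',round(2*R), q.mean(0).round(3))
            else:
                for r,h in ((.02,.05),(.0255,.067),(.031,.085)):
                    x,w=cup(cam,c,r,h); print(k,m.round(),r,x.round(4),'w',w.round(4))
                    if k!='orange':break
E
```

```text
top [ 0.40616498 -0.01942341  0.99010225]
orange [328. 298.] 0.02 [ 0.448  -0.1167] w 0.0503
orange [328. 298.] 0.0255 [ 0.4449 -0.1096] w 0.0494
orange [328. 298.] 0.031 [ 0.4418 -0.1023] w 0.0484
orange [374. 215.] 0.02 [ 0.6607 -0.2057] w 0.0635
orange [374. 215.] 0.0255 [ 0.6513 -0.1989] w 0.0624
orange [374. 215.] 0.031 [ 0.6417 -0.1918] w 0.0611
orange [209. 207.] 0.02 [0.6158 0.1885] w 0.0375
orange [209. 207.] 0.0255 [0.6078 0.1806] w 0.0369
orange [209. 207.] 0.031 [0.5996 0.1725] w 0.0361
orange [275. 154.] 0.02 [0.7735 0.0521] w 0.0921
orange [275. 154.] 0.0255 [0.7611 0.0497] w 0.0904
orange [275. 154.] 0.031 [0.7483 0.0472] w 0.0886
orange [209. 142.] 0.02 [0.7798 0.2164] w 0.0407
orange [209. 142.] 0.0255 [0.768  0.2091] w 0.04
orange [209. 142.] 0.031 [0.7559 0.2014] w 0.0392
white [232. 361.] c 282 86 d 235 [0.282 0.085]
white [148. 298.] c 436 258 d 813 [0.4   0.294]
purple [168. 210.] 0.02 [0.5975 0.2815] w 0.0374
purple [179. 178.] 0.02 [0.6788 0.2715] w 0.0366
purple [211. 174.] 0.02 [0.698  0.1972] w 0.0368
scene [ 1.39860246 -0.2619242   0.72510434]
orange [278.
[... 339 characters left out ...]
 w 0.0379
orange [359. 193.] 0.0255 [0.6465 0.1752] w 0.0369
orange [359. 193.] 0.031 [0.6724 0.1602] w 0.0359
orange [220. 174.] 0.02 [ 0.4173 -0.1033] w 0.0512
orange [220. 174.] 0.0255 [ 0.4479 -0.1083] w 0.0499
orange [220. 174.] 0.031 [ 0.4801 -0.1135] w 0.0485
white [194. 328.] c 845 -233 d 713 [ 0.856 -0.25 ]
white [281. 217.] c 621 -6 d 151 [ 0.622 -0.007]
white [297. 170.] c 461 92 d 125 [0.462 0.091]
white [367. 156.] c 465 293 d 101 [0.464 0.293]
purple [378. 213.] 0.02 [0.7042 0.1979] w 0.0387
purple [403. 201.] 0.02 [0.6836 0.272 ] w 0.0376
purple [389. 181.] 0.02 [0.6027 0.2816] w 0.0379
red [333. 259.] 0.02 [0.8014 0.0454] w 0.0903
red [403. 235.] 0.02 [0.7852 0.2131] w 0.0367
```

```bash
cat >> h.py <<'E'
def saucers(cam,im):
    m=cv2.morphologyEx(masks(im)['white'],cv2.MORPH_OPEN,cv2.getStructuringElement(cv2.MORPH_ELLIPSE,(7,7)))
    for c in blobs(m,150):
        q=cam.plane(cv2.convexHull(c).reshape(-1,2),.012)
        if len(q)>5:
            e=cv2.fitEllipse(np.float32(q*1000))
            if 80<e[1][1]<170 and .2<e[0][0]/1000<.85: print('saucer',np.round(e[0],1),np.round(e[1],1))
E
python3 - <<'E'
from h import *
for n in ('top','scene'):
    cam=Cam(n); im=cv2.imread(f'pics/{n}0.png'); saucers(cam,im); print()
E
```

```text
saucer [458.4  91.8] [122.3 123.1]
saucer [459.8 294.3] [98.3 99. ]
saucer [618.6  -6.5] [152.1 154.3]

saucer [620.6  -6.1] [149.7 150.4]
saucer [461.   91.6] [119.4 123.6]
saucer [463.7 292.9] [ 94.1 100.6]
```

Request:
{"op": "play_rows", "data": {"commands": [[0.0243, -0.018, 0, 0, 0, 0, -1], [0.0243, -0.018, 0, 0, 0, 0, -1], [0.0243, -0.018, 0, 0, 0, 0, -1], [0.0243, -0.018, 0, 0, 0, 0, -1], [0.0243, -0.018, 0, 0, 0, 0, -1], [0.0243, -0.018, 0, 0, 0, 0, -1], [0.0243, -0.018, 0, 0, 0, 0, -1], [0.0243, -0.018, 0, 0, 0, 0, -1], [0.0243, -0.018, 0, 0, 0, 0, -1], [0.0243, -0.018, 0, 0, 0, 0, -1], [0.0243, -0.018, 0, 0, 0, 0, -1], [0.0243, -0.018, 0, 0, 0, 0, -1], [0.0243, -0.018, 0, 0, 0, 0, -1], [0.0243, -0.018, 0, 0, 0, 0, -1], [0.0243, -0.018, 0, 0, 0, 0, -1], [0, 0, 0, 0, 0, 0, -1], [0, 0, 0, 0, 0, 0, -1], [0, 0, 0, 0, 0, 0, -1]], "force": 15}}

```text
time_s: 1.6
ee_pos: [0.4462, -0.1092, 0.2052]
eef_rot: [-3.141, 0.001, 0.416]
force: [-0.8, -0.3, 0.3]
grip_width: 0.0941
grip_force: 0.0
```

```bash
cat >> h.py <<'E'
def to(x,y,z,n=1):
    o=ctrl.get_obs(); yaw=o['eef_rot'][2]; R=cv2.Rodrigues(np.array([0,0,yaw]))[0]@np.diag([1,-1,-1])
    print('t',round(o['time_s'],2),'pos',o['ee_pos'].round(4),'rot',o['eef_rot'].round(3),'w',round(o['grip_width'],4),'gf',round(o['grip_force'],1),'F',o['force'].round(1),'-> tool shift',(R.T@(np.array([x,y,z])-o['ee_pos'])).round(4))
E
python3 - <<'E'
from h import *
to(.4465,-.109,.025)
im=ctrl.camera('wrist'); cv2.imwrite('pics/w1.png',im); cam=Cam('wrist'); print(cam.C)
for c in blobs(masks(im)['orange'],500):
    print(c.mean(0),cup(cam,c,.0255,.067))
E
```

```text
t 1.6 pos [ 0.4462 -0.1092  0.2052] rot [-3.141e+00  1.000e-03  4.160e-01] w 0.0941 gf 0.0 F [-0.8 -0.3  0.3] -> tool shift [ 4.000e-04 -1.000e-04  1.802e-01]
[ 0.5198558  -0.07705327  0.38415483]
[281.78181818 191.91515152] (array([ 0.44517986, -0.10865959]), np.float64(0.04954954626917452))
[471.26388889  27.02430556] (array([ 0.65446601, -0.20374539]), np.float64(0.05818849272849742))
```

View pics/w1.png

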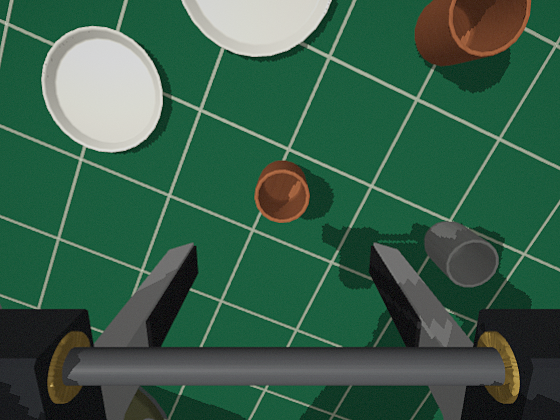

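The wrist view shows the medium cup at (282,192), centred between the fingers, with the steel cup clear at (470,262). The wrist measurement agrees within 1.5 mm, so I'll descend.

Request:
{"op": "play_rows", "data": {"commands": [[0, 0, 0.02, 0, 0, 0, -1], [0, 0, 0.03, 0, 0, 0, -1], [0, 0, 0.03, 0, 0, 0, -1], [0, 0, 0.03, 0, 0, 0, -1], [0, 0, 0.025, 0, 0, 0, -1], [0, 0, 0.02, 0, 0, 0, -1], [0, 0, 0.015, 0, 0, 0, -1], [0, 0, 0.01, 0, 0, 0, -1], [0, 0, 0, 0, 0, 0, -1], [0, 0, 0, 0, 0, 0, 1], [0, 0, 0, 0, 0, 0, 1], [0, 0, 0, 0, 0, 0, 1], [0, 0, 0, 0, 0, 0, 1], [0, 0, 0, 0, 0, 0, 1], [0, 0, 0, 0, 0, 0, 1], [0, 0, 0, 0, 0, 0, 1], [0, 0, 0, 0, 0, 0, 1], [0, 0, 0, 0, 0, 0, 1]], "force": 15}}

```text
time_s: 3.15
ee_pos: [0.4466, -0.1088, 0.0256]
eef_rot: [3.142, -0.0, 0.416]
force: [-0.4, 1.7, 2.8]
grip_width: 0.0509
grip_force: 15.0
```

Request:
{"op": "play_rows", "data": {"commands": [[0, 0, -0.01, 0, 0, 0, 1], [0, 0, -0.02, 0, 0, 0, 1], [0, 0, -0.02, 0, 0, 0, 1], [0.0093, -0.0178, 0, 0, 0, 0, 1], [0.0093, -0.0178, 0, 0, 0, 0, 1], [0.0093, -0.0178, 0, 0, 0, 0, 1], [0.0093, -0.0178, 0, 0, 0, 0, 1], [0.0093, -0.0178, 0, 0, 0, 0, 1], [0.0093, -0.0178, 0, 0, 0, 0, 1], [0.0093, -0.0178, 0, 0, 0, 0, 1], [0.0093, -0.0178, 0, 0, 0, 0, 1], [0.0093, -0.0178, 0, 0, 0, 0, 1], [0.0093, -0.0178, 0, 0, 0, 0, 1], [0, 0, 0, 0, 0, 0, 1], [0, 0, 0, 0, 0, 0, 1]]}}

```text
time_s: 4.4
ee_pos: [0.4596, 0.092, 0.0758]
eef_rot: [3.141, -0.0, 0.418]
force: [-0.8, -0.1, -0.7]
grip_width: 0.0507
grip_force: 15.0
```

```bash
python3 - <<'E'
from h import *
to(.460,.0917,.0305)
for n in('top','scene'):
    im=ctrl.camera(n); cv2.imwrite(f'pics/{n}2.png',im)
E
```

```text
t 4.4 pos [0.4596 0.092  0.0758] rot [ 3.141 -0.     0.418] w 0.0507 gf 15.0 F [-0.8 -0.1 -0.7] -> tool shift [0.0002 0.0004 0.0453]
```

View pics/scene2.png

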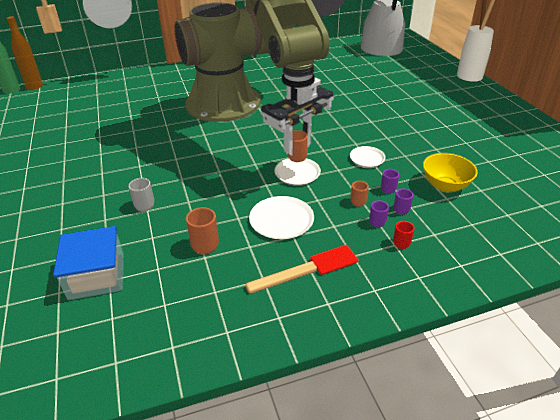

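The medium cup hangs upright in the gripper at (299,145), over the medium saucer at (297,171). I'll lower it 45 mm, slowing down at the end.

Request:
{"op": "play_rows", "data": {"commands": [[0, 0, 0.015, 0, 0, 0, 1], [0, 0, 0.012, 0, 0, 0, 1], [0, 0, 0.008, 0, 0, 0, 1], [0, 0, 0.004, 0, 0, 0, 1], [0, 0, 0.002, 0, 0, 0, 1], [0, 0, 0.002, 0, 0, 0, 1], [0, 0, 0.001, 0, 0, 0, 1], [0, 0, 0.001, 0, 0, 0, 1], [0, 0, 0, 0, 0, 0, 1], [0, 0, 0, 0, 0, 0, 1], [0, 0, 0, 0, 0, 0, 1]]}}

```text
time_s: 5.42
ee_pos: [0.4598, 0.0915, 0.0307]
eef_rot: [3.141, -0.0, 0.416]
force: [-0.3, 0.1, -0.1]
grip_width: 0.0507
grip_force: 15.0
```

Request:
{"op": "play_rows", "data": {"commands": [[0, 0, 0.0005, 0, 0, 0, 1], [0, 0, 0, 0, 0, 0, 0.6], [0, 0, 0, 0, 0, 0, 0.2], [0, 0, 0, 0, 0, 0, -0.2], [0, 0, 0, 0, 0, 0, -0.6], [0, 0, 0, 0, 0, 0, -1], [0, 0, 0, 0, 0, 0, -1], [0, 0, 0, 0, 0, 0, -1], [0, 0, 0, 0, 0, 0, -1], [0, 0, 0, 0, 0, 0, -1], [0, 0, -0.01, 0, 0, 0, -1], [0, 0, -0.03, 0, 0, 0, -1], [0, 0, -0.035, 0, 0, 0, -1], [0, 0, -0.035, 0, 0, 0, -1], [0, 0, -0.03, 0, 0, 0, -1], [0, 0, -0.01, 0, 0, 0, -1], [0, 0, 0, 0, 0, 0, -1]]}}

```text
time_s: 6.83
ee_pos: [0.4607, 0.0916, 0.1829]
eef_rot: [3.14, -0.005, 0.416]
force: [-0.1, 0.1, 0.2]
grip_width: 0.0938
grip_force: 0.0
```

```bash
python3 - <<'E'
from h import *
to(.644,-.192,.18)
im=ctrl.camera('wrist'); cv2.imwrite('pics/w3.png',im); cam=Cam('wrist')
for c in blobs(masks(im)['orange'],500):
    print(c.mean(0),cup(cam,c,.0255,.072))
saucers(cam,im)
im=ctrl.camera('scene'); cam=Cam('scene')
for c in blobs(masks(im)['orange'],60): print(c.mean(0),cup(cam,c,.0255,.072))
E
```

```text
t 6.83 pos [0.4607 0.0916 0.1829] rot [ 3.14  -0.005  0.416] w 0.0938 gf 0.0 F [-0.1  0.1  0.2] -> tool shift [0.0531 0.3335 0.0029]
[281.80662983 201.02762431] (array([0.45915551, 0.09265608]), np.float64(0.04939338292777123))
saucer [456.8  92.3] [117.8 118.1]
saucer [457.6 289.5] [85.5 97.2]
saucer [615.5  -5.1] [147.1 147.6]
[282.60119048 279.52380952] (array([ 0.83480972, -0.07910926]), np.float64(0.1310756502834391))
[202.39166667 229.78333333] (array([ 0.62515768, -0.18991458]), np.float64(0.061737751206019556))
[358.75757576 192.71212121] (array([0.6523237 , 0.17174368]), np.float64(0.036665519559683044))
[296.90361446 160.43373494] (array([0.4658089 , 0.09067546]), np.float64(0.04812492924186969))
[23.87686567 59.32462687] (array([-0.77565265, -0.69763443]), np.float64(0.06274439473242997))
[450.20496894  12.10559006] (array([-0.45562265,  1.17985976]), np.float64(0.10375802469356607))
[521.17048346  46.2264631 ] (array([-0.38188065,  1.60902662]), np.float64(0.4056824335667848))
[177.55656109  22.25791855] (array([-0.96635117,  0.03521769]), np.float64(0.2394462119364397))
[48.47959184 16.86734694] (array([-1.24048429, -0.6150862 ]), np.float64(0.08087586112154779))
```

The medium cup is centred within about 3 mm. Next is the large cup.

Request:
{"op": "play_rows", "data": {"commands": [[0.0041, 0.0257, 0, 0, 0, 0, -1], [0.0041, 0.0257, 0, 0, 0, 0, -1], [0.0041, 0.0257, 0, 0, 0, 0, -1], [0.0041, 0.0257, 0, 0, 0, 0, -1], [0.0041, 0.0257, 0, 0, 0, 0, -1], [0.0041, 0.0257, 0, 0, 0, 0, -1], [0.0041, 0.0257, 0, 0, 0, 0, -1], [0.0041, 0.0257, 0, 0, 0, 0, -1], [0.0041, 0.0257, 0, 0, 0, 0, -1], [0.0041, 0.0257, 0, 0, 0, 0, -1], [0.0041, 0.0257, 0, 0, 0, 0, -1], [0.0041, 0.0257, 0, 0, 0, 0, -1], [0.0041, 0.0257, 0, 0, 0, 0, -1], [0, 0, 0, 0, 0, 0, -1], [0, 0, 0, 0, 0, 0, -1]]}}

```text
time_s: 8.18
ee_pos: [0.6428, -0.1932, 0.1769]
eef_rot: [-3.139, 0.003, 0.414]
force: [-1.6, 0.0, -0.7]
grip_width: 0.094
grip_force: 0.0
```

```bash
python3 - <<'E'
from h import *
to(.644,-.192,.035)
im=ctrl.camera('wrist'); cv2.imwrite('pics/w4.png',im); cam=Cam('wrist')
for c in blobs(masks(im)['orange'],500):
    print(c.mean(0),cup(cam,c,.031,.085))
saucers(cam,im)
E
```

```text
t 8.18 pos [ 0.6428 -0.1932  0.1769] rot [-3.139e+00  3.000e-03  4.140e-01] w 0.094 gf 0.0 F [-1.6  0.  -0.7] -> tool shift [ 0.0016 -0.0006  0.1419]
[282.36324786 201.35042735] (array([ 0.64423875, -0.19058773]), np.float64(0.06178302695588703))
saucer [617.9  -5.3] [148.7 148.9]
```

Request:
{"op": "play_rows", "data": {"commands": [[0.0015, -0.001, 0.015, 0, 0, 0, -1], [0, 0, 0.025, 0, 0, 0, -1], [0, 0, 0.03, 0, 0, 0, -1], [0, 0, 0.03, 0, 0, 0, -1], [0, 0, 0.02, 0, 0, 0, -1], [0, 0, 0.012, 0, 0, 0, -1], [0, 0, 0.008, 0, 0, 0, -1], [0, 0, 0.002, 0, 0, 0, -1], [0, 0, 0, 0, 0, 0, -1], [0, 0, 0, 0, 0, 0, 1], [0, 0, 0, 0, 0, 0, 1], [0, 0, 0, 0, 0, 0, 1], [0, 0, 0, 0, 0, 0, 1], [0, 0, 0, 0, 0, 0, 1], [0, 0, 0, 0, 0, 0, 1], [0, 0, 0, 0, 0, 0, 1], [0, 0, 0, 0, 0, 0, 1]], "force": 18}}

```text
time_s: 9.65
ee_pos: [0.6445, -0.1912, 0.0383]
eef_rot: [3.141, -0.0, 0.416]
force: [-0.7, 0.3, 2.9]
grip_width: 0.0621
grip_force: 18.0
```

```bash
python3 - <<'E'
from h import *
to(.6195,-.0062,.0345)
E
```

```text
t 9.65 pos [ 0.6445 -0.1912  0.0383] rot [ 3.141 -0.     0.416] w 0.0621 gf 18.0 F [-0.7  0.3  2.9] -> tool shift [ 0.0519 -0.1794  0.0038]
```

Request:
{"op": "play_rows", "data": {"commands": [[0, 0, -0.01, 0, 0, 0, 1], [0, 0, -0.02, 0, 0, 0, 1], [0, 0, -0.02, 0, 0, 0, 1], [0.0052, -0.0179, 0, 0, 0, 0, 1], [0.0052, -0.0179, 0, 0, 0, 0, 1], [0.0052, -0.0179, 0, 0, 0, 0, 1], [0.0052, -0.0179, 0, 0, 0, 0, 1], [0.0052, -0.0179, 0, 0, 0, 0, 1], [0.0052, -0.0179, 0, 0, 0, 0, 1], [0.0052, -0.0179, 0, 0, 0, 0, 1], [0.0052, -0.0179, 0, 0, 0, 0, 1], [0.0052, -0.0179, 0, 0, 0, 0, 1], [0.0052, -0.0179, 0, 0, 0, 0, 1], [0, 0, 0, 0, 0, 0, 1], [0, 0, 0, 0, 0, 0, 1]]}}

```text
time_s: 10.9
ee_pos: [0.6196, -0.0057, 0.0883]
eef_rot: [-3.142, 0.0, 0.417]
force: [0.4, -0.4, -1.1]
grip_width: 0.0623
grip_force: 18.0
```

```bash
python3 - <<'E'
from h import *
to(.6195,-.0062,.0433)
E
```

```text
t 10.9 pos [ 0.6196 -0.0057  0.0883] rot [-3.142  0.     0.417] w 0.0623 gf 18.0 F [ 0.4 -0.4 -1.1] -> tool shift [-0.0003  0.0004  0.045 ]
```

Request:
{"op": "play_rows", "data": {"commands": [[0, 0, 0.015, 0, 0, 0, 1], [0, 0, 0.012, 0, 0, 0, 1], [0, 0, 0.008, 0, 0, 0, 1], [0, 0, 0.004, 0, 0, 0, 1], [0, 0, 0.002, 0, 0, 0, 1], [0, 0, 0.002, 0, 0, 0, 1], [0, 0, 0.001, 0, 0, 0, 1], [0, 0, 0.001, 0, 0, 0, 1], [0, 0, 0, 0, 0, 0, 1], [0, 0, 0, 0, 0, 0, 1], [0, 0, 0, 0, 0, 0, 1]]}}

```text
time_s: 11.82
ee_pos: [0.6199, -0.0064, 0.0433]
eef_rot: [3.141, -0.001, 0.416]
force: [0.3, -0.5, -0.1]
grip_width: 0.0623
grip_force: 18.0
```

Request:
{"op": "play_rows", "data": {"commands": [[0, 0, 0.0005, 0, 0, 0, 1], [0, 0, 0, 0, 0, 0, 0.3], [0, 0, 0, 0, 0, 0, 0], [0, 0, 0, 0, 0, 0, -0.3], [0, 0, 0, 0, 0, 0, -0.6], [0, 0, 0, 0, 0, 0, -1], [0, 0, 0, 0, 0, 0, -1], [0, 0, 0, 0, 0, 0, -1], [0, 0, 0, 0, 0, 0, -1], [0, 0, 0, 0, 0, 0, -1], [0, 0, -0.01, 0, 0, 0, -1], [0, 0, -0.03, 0, 0, 0, -1], [0, 0, -0.035, 0, 0, 0, -1], [0, 0, -0.035, 0, 0, 0, -1], [0, 0, -0.025, 0, 0, 0, -1], [0, 0, -0.01, 0, 0, 0, -1], [0, 0, 0, 0, 0, 0, -1]]}}

```text
time_s: 13.23
ee_pos: [0.6205, -0.0064, 0.1903]
eef_rot: [3.14, -0.004, 0.416]
force: [-0.1, 0.3, -0.4]
grip_width: 0.0941
grip_force: 0.0
```

```bash
python3 - <<'E'
from h import *
to(.619,.189,.18)
im=ctrl.camera('wrist'); cv2.imwrite('pics/w5.png',im); cam=Cam('wrist')
for c in blobs(masks(im)['orange'],500): print(c.mean(0),cup(cam,c,.031,.09))
saucers(cam,im)
E
```

```text
t 13.23 pos [ 0.6205 -0.0064  0.1903] rot [ 3.14  -0.004  0.416] w 0.0941 gf 0.0 F [-0.1  0.3 -0.4] -> tool shift [ 0.0776 -0.1793  0.0103]
[120.1503268  292.54901961] (array([0.48455606, 0.0956799 ]), np.float64(0.02359457135806174))
[282.51785714 202.84821429] (array([ 0.61995782, -0.00579615]), np.float64(0.05917430003144225))
[ 82.03550296 108.22485207] (array([0.63228888, 0.15596579]), np.float64(0.033847662906040285))
saucer [471.5 114.5] [ 62.1 108.7]
saucer [617.2  -5.4] [147.4 148. ]
```

Request:
{"op": "play_rows", "data": {"commands": [[0.0097, -0.0224, 0, 0, 0, 0, -0.4], [0.0097, -0.0224, 0, 0, 0, 0, -0.4], [0.0097, -0.0224, 0, 0, 0, 0, -0.4], [0.0097, -0.0224, 0, 0, 0, 0, -0.4], [0.0097, -0.0224, 0, 0, 0, 0, -0.4], [0.0097, -0.0224, 0, 0, 0, 0, -0.4], [0.0097, -0.0224, 0, 0, 0, 0, -0.4], [0.0097, -0.0224, 0, 0, 0, 0, -0.4], [0, 0, 0, 0, 0, 0, -0.4], [0, 0, 0, 0, 0, 0, -0.4]]}}

```text
time_s: 14.12
ee_pos: [0.6174, 0.1896, 0.185]
eef_rot: [-3.141, 0.003, 0.418]
force: [-0.2, -0.5, 0.5]
grip_width: 0.0659
grip_force: 0.0
```

```bash
python3 - <<'E'
from h import *
to(.619,.189,.018)
im=ctrl.camera('wrist'); cv2.imwrite('pics/w6.png',im); cam=Cam('wrist')
for k in('orange','purple'):
  for c in blobs(masks(im)[k],500): print(k,c.mean(0),cup(cam,c,.02,.05))
saucers(cam,im)
E
```

```text
t 14.12 pos [0.6174 0.1896 0.185 ] rot [-3.141e+00  3.000e-03  4.180e-01] w 0.0659 gf 0.0 F [-0.2 -0.5  0.5] -> tool shift [0.0012 0.0012 0.167 ]
orange [307.8        391.39047619] (array([0.43464736, 0.07854207]), np.float64(0.0513448907843292))
orange [304.83495146 338.        ] (array([0.49580932, 0.11165934]), np.float64(0.04349702226538975))
orange [475.52895753 275.33976834] (array([ 0.60380897, -0.05474166]), np.float64(0.06774881712243358))
orange [282.00757576 191.79545455] (array([0.61771353, 0.1898164 ]), np.float64(0.039099818129447836))
purple [182.23529412 170.10294118] (array([0.59903069, 0.2820732 ]), np.float64(0.03936622813084485))
purple [312.12977099 104.36641221] (array([0.69986785, 0.19834096]), np.float64(0.03871599088629762))
purple [222.68571429  90.85      ] (array([0.67941034, 0.27193235]), np.float64(0.039119468311201736))
saucer [462.6  93.6] [108.6 116.4]
saucer [459.8 294.2] [93.1 95.4]
saucer [620.6  -4.9] [142.  149.3]
```

View pics/w6.png

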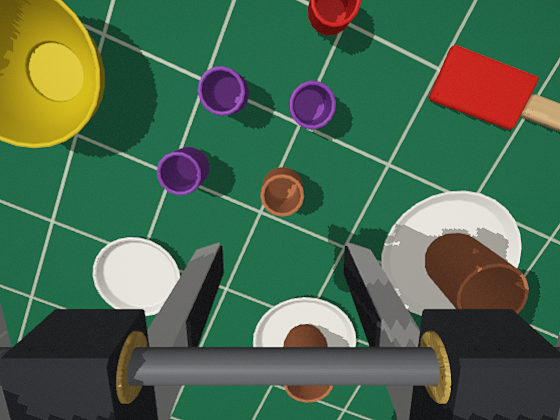

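The wrist view shows the small cup at (282,192) between the fingers. The nearest purple cup is at (182,171), clear of the left finger. I'll descend.

Request:
{"op": "play_rows", "data": {"commands": [[0.0005, 0, 0.015, 0, 0, 0, -0.4], [0, 0, 0.03, 0, 0, 0, -0.4], [0, 0, 0.03, 0, 0, 0, -0.4], [0, 0, 0.03, 0, 0, 0, -0.4], [0, 0, 0.025, 0, 0, 0, -0.4], [0, 0, 0.02, 0, 0, 0, -0.4], [0, 0, 0.01, 0, 0, 0, -0.4], [0, 0, 0.005, 0, 0, 0, -0.4], [0, 0, 0, 0, 0, 0, -0.4], [0, 0, 0, 0, 0, 0, 1], [0, 0, 0, 0, 0, 0, 1], [0, 0, 0, 0, 0, 0, 1], [0, 0, 0, 0, 0, 0, 1], [0, 0, 0, 0, 0, 0, 1], [0, 0, 0, 0, 0, 0, 1]], "force": 12}}

```text
time_s: 15.42
ee_pos: [0.619, 0.1893, 0.0231]
eef_rot: [3.142, -0.001, 0.416]
force: [-0.8, 0.4, 3.2]
grip_width: 0.0396
grip_force: 12.0
```

```bash
python3 - <<'E'
from h import *
to(.4615,.2938,.1)
E
```

```text
t 15.42 pos [0.619  0.1893 0.0231] rot [ 3.142e+00 -1.000e-03  4.160e-01] w 0.0396 gf 12.0 F [-0.8  0.4  3.2] -> tool shift [-0.1019 -0.1592 -0.0769]
```

Request:
{"op": "play_rows", "data": {"commands": [[0, 0, -0.01, 0, 0, 0, 1], [0, 0, -0.025, 0, 0, 0, 1], [0, 0, -0.025, 0, 0, 0, 1], [0, 0, -0.02, 0, 0, 0, 1], [0, 0, 0, 0, 0, 0, 1], [-0.0102, -0.0159, 0, 0, 0, 0, 1], [-0.0102, -0.0159, 0, 0, 0, 0, 1], [-0.0102, -0.0159, 0, 0, 0, 0, 1], [-0.0102, -0.0159, 0, 0, 0, 0, 1], [-0.0102, -0.0159, 0, 0, 0, 0, 1], [-0.0102, -0.0159, 0, 0, 0, 0, 1], [-0.0102, -0.0159, 0, 0, 0, 0, 1], [-0.0102, -0.0159, 0, 0, 0, 0, 1], [-0.0102, -0.0159, 0, 0, 0, 0, 1], [-0.0102, -0.0159, 0, 0, 0, 0, 1], [0, 0, 0, 0, 0, 0, 1], [0, 0, 0, 0, 0, 0, 1]]}}

```text
time_s: 16.83
ee_pos: [0.4608, 0.2936, 0.1023]
eef_rot: [3.141, 0.0, 0.417]
force: [0.2, -0.2, 0.1]
grip_width: 0.0396
grip_force: 12.0
```

```bash
python3 - <<'E'
from h import *
to(.4615,.2938,.0281)
E
```

```text
t 16.83 pos [0.4608 0.2936 0.1023] rot [3.141 0.    0.417] w 0.0396 gf 12.0 F [ 0.2 -0.2  0.1] -> tool shift [0.0008 0.0001 0.0742]
```

Request:
{"op": "play_rows", "data": {"commands": [[0.0005, 0, 0.015, 0, 0, 0, 1], [0, 0, 0.02, 0, 0, 0, 1], [0, 0, 0.02, 0, 0, 0, 1], [0, 0, 0.01, 0, 0, 0, 1], [0, 0, 0.004, 0, 0, 0, 1], [0, 0, 0.002, 0, 0, 0, 1], [0, 0, 0.001, 0, 0, 0, 1], [0, 0, 0.001, 0, 0, 0, 1], [0, 0, 0.001, 0, 0, 0, 1], [0, 0, 0, 0, 0, 0, 1], [0, 0, 0, 0, 0, 0, 1], [0, 0, 0, 0, 0, 0, 1]]}}

```text
time_s: 17.83
ee_pos: [0.4617, 0.2937, 0.0287]
eef_rot: [-3.142, -0.0, 0.416]
force: [-0.3, -0.9, 0.5]
grip_width: 0.0398
grip_force: 12.0
```

Request:
{"op": "play_rows", "data": {"commands": [[0, 0, 0.0006, 0, 0, 0, 1], [0, 0, 0, 0, 0, 0, 0.2], [0, 0, 0, 0, 0, 0, 0], [0, 0, 0, 0, 0, 0, -0.2], [0, 0, 0, 0, 0, 0, -0.4], [0, 0, 0, 0, 0, 0, -0.6], [0, 0, 0, 0, 0, 0, -0.6], [0, 0, 0, 0, 0, 0, -0.6], [0, 0, -0.01, 0, 0, 0, -0.6], [0, 0, -0.03, 0, 0, 0, -0.6], [0, 0, -0.035, 0, 0, 0, -0.6], [0, 0, -0.035, 0, 0, 0, -0.6], [0, 0, -0.03, 0, 0, 0, -0.6], [0, 0, -0.03, 0, 0, 0, -0.6], [0, 0, 0, 0, 0, 0, -0.6], [0, 0, 0, 0, 0, 0, -0.6], [0, 0, 0, 0, 0, 0, -0.6], [0, 0, 0, 0, 0, 0, -0.6]]}}

```text
time_s: 19.33
ee_pos: [0.4612, 0.2933, 0.1968]
eef_rot: [3.141, 0.002, 0.416]
force: [0.7, -0.2, -0.4]
grip_width: 0.0752
grip_force: 0.0
```

```bash
python3 - <<'E'
from h import *
to(.46,.29,.2)
S={'S':(.02,.055,(.4615,.2938)),'M':(.0255,.072,(.460,.0917)),'L':(.031,.090,(.6195,-.0062))}
for n in('scene','wrist'):
  im=ctrl.camera(n); cv2.imwrite(f'pics/{n}_end.png',im); cam=Cam(n)
  for c in blobs(masks(im)['orange'],60):
    for k,(r,h,s) in S.items():
      x,w=cup(cam,c,r,h)
      if np.linalg.norm(x-s)<.03: print(n,k,x.round(4),w.round(4))
  saucers(cam,im)
E
```

```text
t 19.33 pos [0.4612 0.2933 0.1968] rot [3.141e+00 2.000e-03 4.160e-01] w 0.0752 gf 0.0 F [ 0.7 -0.2 -0.4] -> tool shift [-0.0024  0.0026 -0.0032]
scene L [ 0.621  -0.0071] 0.0597
scene M [0.4659 0.0908] 0.0477
scene S [0.4673 0.2919] 0.0375
saucer [620.6  -5.9] [148.8 150.9]
saucer [463.3  92. ] [116.1 119.6]
wrist M [0.4581 0.0927] 0.05
wrist S [0.4613 0.2948] 0.038
saucer [458.1  95.2] [109.  119.8]
saucer [459.2 294.7] [94.8 95.4]
saucer [601.5  18.1] [ 90.1 120.1]
```

View pics/scene_end.png

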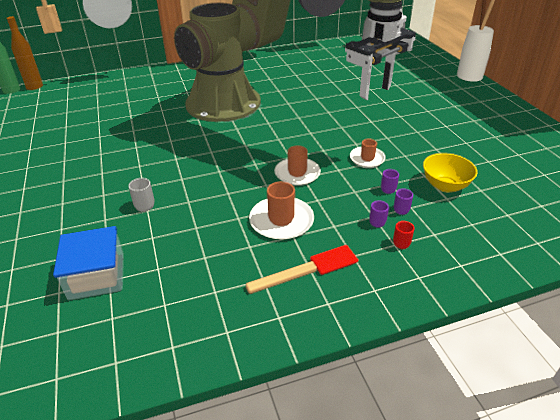

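All three cups stand upright and centred on their saucers, at (297,162), (281,205) and (369,151). Nothing else has moved, and the gripper is clear.

```bash
python3 -c "
from station import ctrl
print(ctrl.hand_in())"
```

```text
the job is handed in; nothing more can be done
None
```

The job is handed in with all three clay cups upright on their matching saucers, each about 5 mm or less off centre by camera; the hand-in returned no verdict.

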